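Sweep a casting button into the sprung scrap well

ROBOT

A 6-joint arm with a two-finger parallel gripper is mounted at the origin on the work surface. World frame = base frame: x ahead of the robot, y to its left, z up, the work surface at z = 0. Lengths are in m, angles in rad, forces in N, time in s.
With the tool pointing down it reaches from about 0.25 to 0.775 m from the base axis. Payload 4 kg.
Tool frame: the origin (TCP) lies midway between the tips of the shut fingers; the grasp point (between the pads) lies 19 mm behind it; z points along the fingers, x is the direction in which the jaws open and shut, and the axes are right-handed (so a half turn about z gives the same grasp; the last joint's range is limited). The gripper opens to 94 mm and grips with 3 to 60 N. Pads are 16 mm wide; open, the fingers measure 119 mm over their backs; the gripper's body (75 mm by 177 mm) begins 78 mm behind the grasp point.
Start: joints at [1.105, 0.087, 1.371, -0, 1.684, -0.103], TCP at [0.195, 0.514, 0.206] pointing down, gripper open.
Joint ranges: [-3.1, 3.1], [-0.76, 2.03], [0.27, 2.55], [-1.08, 4.22], [0.17, 2.65], [-2.57, 2.57]. Speed limits (rad/s): [2.79, 2.79, 3.14, 3.14, 3.14, 3.14].

INTERFACE

Orientations are given as [roll, pitch, yaw] about the fixed x, y, z axes, in that order (R = Rz(yaw) Ry(pitch) Rx(roll)).
In Python, from bench import * gives the robot as it stands.
- The arm moves only by the tool send_rows, never from a script. Its argument "rows" is one flat list of numbers, 7 for each row, row after row: the shift along the world's x, y, z in mm, then the turn, a rotation vector about the world's x, y, z in degrees, then the opening, from 0 (shut) to 1 (fully open). A call has exactly 8 rows; each row shifts and turns the commanded pose from where the row before left it; what a row does not reach is not made up. A row lasts 1/8 s, in which the tool goes at most 62.5 mm and 10.7 degrees, less where a joint would pass 70% of its speed; a pose out of reach is approached as far as the arm can. A call is refused whole if a number of a shift passes 62.5 or a number of a turn 10.7, either way. A call with a gripper value outside its range is refused whole. The fingers move at their own pace and stop on an object; the grip force is fixed at half the most. Time passes only in rows, so rows that do not move let the fingers close, or fill a call up. It gives the time, the measured TCP pose, the force and the opening at its end, in the units of the state.
- get_obs(): the state, without advancing time (a new reading comes with each control period).
- snapshot(name): name is "side" or "top"; returns a dict with "color" (420x560x3 uint8, red, green, blue), "intrinsics" (3x3 intrinsics, pixels), "distortion" ([k1, k2, p1, p2, k3] as OpenCV has them; the pictures are not rectified), "rvec" (rotation vector, rad) and "tvec" (3), from world to camera coordinates, as OpenCV has them. Camera axes: x right, y down, z forward; pixel columns grow to the right and rows downward; lengths in m; the calibration is good to about 2 mm. A picture is of the moment at which its call begins. There is no depth.
- close_job(): hands the job in, once; it reports no verdict.
The state is a dict: "time": time; "joint_positions": joint angles; "qvel": joint speeds; "joint_torque": joint torques, N m; "tool_pos": TCP position; "ee_rot": TCP orientation; "wrist_force": force on the tool from outside, world axes, zero at the start; "wrist_torque": the same for the moment, N m; "width": finger opening in m.
Only numpy, scipy, OpenCV 4.12 (cv2) and the standard library are available. Lean on these libraries where they do the work, as an engineer would, in place of code of your own. Each camera call takes 0.05 s, during which the arm holds its last target.

TASK

Put the loose casting button (the small metal disc with a sprue stump) away with the scrap: with one fingertip press down the thumb plate of the scrap well's spring-closed flap and hold the flap open, and meanwhile push the button under it with the other fingertip until it drops into the well, then take the hand away so the flap springs shut. Only push the button, never pinch or pick it up, and leave the ring, the bottle, the bur stand and the steel block where they are.

Things in the scene. Friction and masses are not known exactly. Their poses are not given: they have to be found in the camera images.
- bench_top: Raised wooden goldsmith's bench top, fixed box 300 (x) x 380 (y) x 60 mm high, flat brown top at height 60 mm; origin under its centre, z up. A steel scrap well is let into it, rim flush, mouth x -42 to +42, y +55 to +86 mm. A strip 10 mm high and wide edges the top at +x and +y; at the near side (-x) a wooden bench pin sticks out 90 mm at y = -135, below the top.
- well (a point): Centre of the scrap well's floor, 8 mm above the work surface, 52 mm below the bench top; the well is 84 mm (x) x 31 mm (y). Axes are those of bench_top.
- hinge (a point): Middle of the flap's hinge line, at bench_top x = 0, y = +90 mm, height 62.5 mm (2.5 mm above the top); axes are bench_top's (x along the hinge) and do not turn with the flap.
- edge (a point): Middle of the flap's free edge, turning with the flap. The flap is a flat steel plate 94 mm long (along the hinge), 40 mm wide, 2.5 mm thick, lying shut over the well: the free edge is then 40 mm from the hinge towards bench_top -y, 2.5 mm above the top; fully open it is about 31 mm from the hinge and 28 mm above the top.
- thumb (a point): Middle of the rolled outer edge of the flap's thumb plate, turning with the flap. The thumb plate, 64 mm long (along the hinge), 32 mm wide and 2.5 mm thick, is one piece with the flap and rises from the hinge on the side away from the button (+y). Shut, it slopes up at 39 deg: its outer edge is 25 mm from the hinge and 22.6 mm above the top. Pressed right down it lies level, 2.5 mm above the top.
- flap (a joint): Angle of the flap in rad: 0 shut, grows as the thumb plate is pressed and the free edge swings up; 0.68 is fully open, at its stop. Springs close it from any angle (0.036 N m shut, 0.056 N m open); 2 to 4 N pressed near the outer edge of the thumb plate opens it.
- button: The casting button to put away: silver-grey disc 20 mm across, 11 mm thick, with a stump 5 mm across and 4 mm tall on its middle; about 35 g. It lies flat and loose on the bench top on the -y side of the flap, its centre 62 to 130 mm in y from the hinge line and within 20 mm in x of the flap's middle. Origin at the centre of its underside, z along the stump.
- ring: Bystander: finished plain ring lying flat, 23 mm across, 6 mm high, origin under its centre. Leave alone.
- bottle: Bystander: small white dropper bottle with a yellow cap, 34 mm across, 75 mm tall, origin under its centre. Leave alone.
- burs: Bystander: blue round bur stand 50 mm across with steel burs standing in it, 62 mm tall over all, origin under its centre. Leave alone.
- anvil: Bystander: square steel bench block 45 x 45 x 20 mm, origin under its centre. Leave alone.

How it is judged:
On the way, in this order (a step that is already met when the one before it is completed fails the run):
1. a finger holds the flap open while the button still lies on the bench top (value of joint flap above 0.4 rad and contact force between the fingers and flap above 0.05 N and height (world z) of button above 0.055 m), for 0.1 s.
2. the button has dropped into the well while a finger still holds the flap open (value of joint flap above 0.4 rad and contact force between the fingers and flap above 0.05 N and height (world z) of button below 0.04 m and x of button in the frame of well between -0.042 and 0.042 m and y of button in the frame of well between -0.0155 and 0.0155 m), for 0.1 s.
At the end, for the whole second after the job is handed in: The button lies still inside the scrap well (its origin lower than 40 mm, within the well's walls), the flap is shut (below 0.05 rad), and the ring, bottle, bur stand and steel block are within 12 mm of where they stood (height (world z) of button below 0.04 m and x of button in the frame of well between -0.042 and 0.042 m and y of button in the frame of well between -0.0155 and 0.0155 m and value of joint flap below 0.05 rad and linear speed of button below 0.02 m/s and distance of each of ring, bottle, burs, anvil from where it was at the start of the episode below 0.012 m); the robot touches nothing.
It fails at once if the button is lifted more than 15 mm off the bench top (height (world z) of button above 0.075 m).
It fails at once if the button is pinched or pressed with more than 15 N (contact force between the fingers and button above 15 N).
It fails at once if a bystander is moved more than 12 mm or tipped (distance of any of ring, bottle, burs, anvil from where it was at the start of the episode above 0.012 m or angle between any of bottle, burs's own z axis and vertical above 0.5 rad).
It also fails if it takes over 51 s, if anything falls off the work surface, if the arm or the gripper's body presses on something with over 40 N, if the wrist force passes 120 N, or if a joint passes its speed limit or range.

## Working session

There is one attempt and no reset: what is moved stays moved. The work goes in short steps, Python scripts to look and compute and a tool call to move; the robot and the scene stay as the last step left them, time stands still between calls to the robot, and variables do not carry over. Pictures are saved under pics/ and viewed, and the job is handed in when it is done.

Besides the shell and the picture viewer there is one more tool, called after ">>>" in YAML: its name, and indented under it one key for each argument. send_rows: Moves the arm, as the interface text tells. Its arguments: {"type":"object","properties":{"rows":{"type":"array","items":{"type":"number"}}},"required":["rows"]}

```bash
mkdir -p pics; ls; python3 - <<'E'
from bench import *
import cv2
for n in ("side","top"):
    s=snapshot(n); cv2.imwrite(f"pics/{n}0.png",s["color"][:,:,::-1])
    R=cv2.Rodrigues(s["rvec"])[0]; print(n,s["intrinsics"],s["distortion"],"cam",-R.T@s["tvec"].ravel(), R)
print(get_obs())
E
```

```text
pics
side [[428.98911785   0.         285.69716038]
 [  0.         428.98911785 207.95622841]
 [  0.           0.           1.        ]] [0.04250972 0.         0.         0.         0.        ] cam [ 0.24587202 -0.48076825  0.45154234] [[ 0.80970137 -0.58655949  0.01821127]
 [-0.30416904 -0.44601699 -0.84175414]
 [ 0.50186142  0.67603018 -0.53955381]]
top [[460.35242187   0.         278.14937789]
 [  0.         460.35242187 213.10319961]
 [  0.           0.           1.        ]] [0.02197544 0.         0.         0.         0.        ] cam [ 0.55425958 -0.00545304  0.77142101] [[ 0.0072738  -0.99995219  0.00653555]
 [-0.99970533 -0.00742306 -0.0231116 ]
 [ 0.02315901 -0.00636552 -0.99971153]]
{'time': 0.1, 'joint_positions': array([ 1.10490389e+00,  8.78642509e-02,  1.37206813e+00, -1.87469757e-05,
        1.68358271e+00, -1.03090614e-01]), 'qvel': array([-0.00018683, -0.00156005, -0.00259999,  0.00063912, -0.00063903,
        0.0002379 ]), 'joint_torque': array([ 1.95233144e-03, -3.41253519e+01, -3.03302550e+01,  7.20432610e-02,
        3.03772150e-02, -8.60901196e-05]), 'tool_pos': array([0.19498159, 0.51376601, 0.20444817]), 'ee_rot': array([-3.14141335e+00,  1.91414859e-03,  1.20799258e+00]), 'wrist_force': array([-0.57869882,  0.60077125,  0.24219749]), 'wrist_torque': array([ 0.02173906,  0.0205192 , -0.04160205]), 'width': 0.09345053730593308}
```

View pics/side0.png

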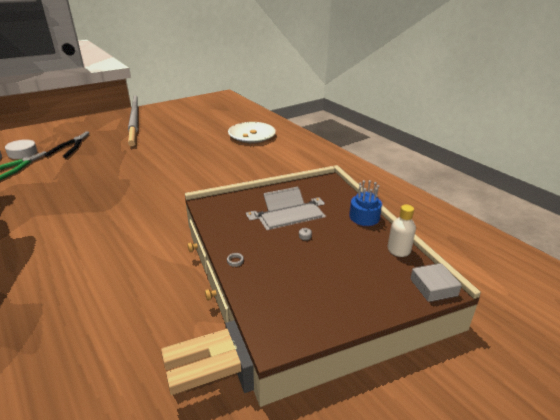

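View pics/top0.png

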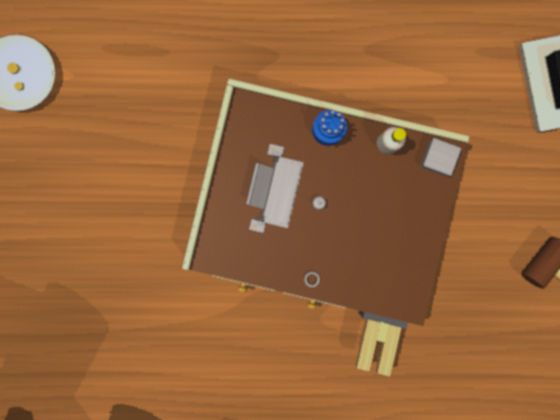

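```bash
python3 - <<'E'
import cv2
a=cv2.imread("pics/top0.png")[120:300,220:360]; cv2.imwrite("pics/top0c.png",cv2.resize(a,None,fx=4,fy=4,interpolation=cv2.INTER_CUBIC)[:600])
a=cv2.imread("pics/side0.png")[170:280,210:370]; cv2.imwrite("pics/side0c.png",cv2.resize(a,None,fx=5,fy=5,interpolation=cv2.INTER_CUBIC))
E
```

```text
(no output)
```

View pics/top0c.png

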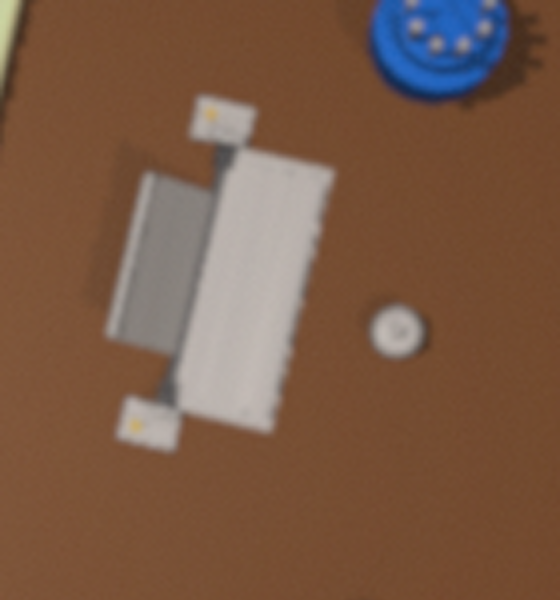

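View pics/side0c.png

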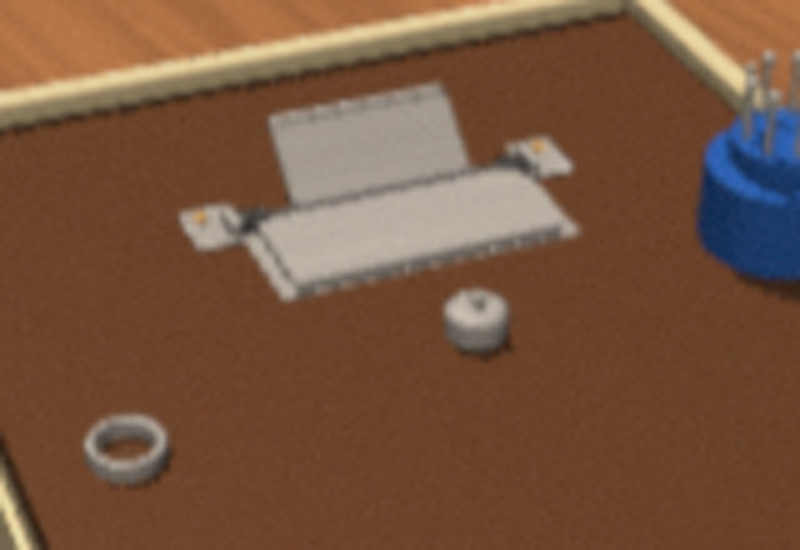

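```bash
cat > h.py <<'E'
import cv2, numpy as np
def ray(s,p):
    R=cv2.Rodrigues(np.array(s["rvec"]))[0]; t=np.array(s["tvec"]).ravel()
    u=cv2.undistortPoints(np.array([[p]],float),s["intrinsics"],np.array(s["distortion"]))[0,0]
    d=R.T@np.array([u[0],u[1],1.]); return -R.T@t,d
def onz(s,p,z):
    c,d=ray(s,p); return (c+d*(z-c[2])/d[2])[:2]
E
python3 - <<'E'
from bench import *
from h import *
T=snapshot("top");S=snapshot("side")
tp=lambda x,y:(220+x/4-.375,120+y/4-.375)
sp=lambda x,y:(210+x/5-.4,170+y/5-.4)
f=[onz(T,tp(*p),.0625) for p in [(238,148),(335,170),(272,432),(178,408)]]
print("flap top",np.round(f,4)); 
for a,b in ((0,1),(1,2),(2,3),(3,0)): print(np.linalg.norm(f[a]-f[b]))
g=[onz(S,sp(*p),z) for p,z in [((577,233),.06),((290,297),.06)]]; print("side free edge",np.round(g,4))
print("thumb outer top", [onz(T,tp(*p),.0826) for p in [(150,173),(110,338)]], "side",[onz(S,sp(*p),.0826) for p in [(438,85),(271,117)]])
# button mask
for s,n,(x0,x1,y0,y1),z in ((T,"top",(305,335,185,220),.071),(S,"side",(290,320,225,245),.0655)):
    hsv=cv2.cvtColor(s["color"],cv2.COLOR_RGB2HSV)[y0:y1,x0:x1]
    m=((hsv[...,1]<70)&(hsv[...,2]>90)).astype(np.uint8)
    M=cv2.moments(m,True); c=(x0+M["m10"]/M["m00"],y0+M["m01"]/M["m00"])
    print(n,"button",M["m00"],c,onz(s,c,z))
# brown top corners from top view, z=.06
print("strip corner etc",[onz(T,p,.06) for p in [(189,268),(424,323),(464,139),(232,87)]])
E
```

```text
flap top [[ 0.6579 -0.0108]
 [ 0.6497 -0.0484]
 [ 0.5484 -0.0247]
 [ 0.5574  0.0115]]
0.03840143810325382
0.10401169729598798
0.03733671002196425
0.10299038057816425
side free edge [[ 0.6488 -0.047 ]
 [ 0.5507 -0.0237]]
thumb outer top [array([0.64532266, 0.02223692]), array([0.58331164, 0.03668881])] side [array([0.64564337, 0.02571222]), array([0.58594207, 0.0400206 ])]
top button 147.0 (318.7142857142857, 202.4421768707483) [ 0.58718846 -0.07158859]
side button 122.0 (304.5983606557377, 233.27868852459017) [ 0.58674526 -0.07147293]
strip corner etc [array([0.48527609, 0.12650467]), array([ 0.40364164, -0.23512823]), array([ 0.68771427, -0.29708513]), array([0.76593597, 0.06305263])]
```

>>> send_rows:
  rows: [24,-38.5,0,0,0,1,0,24,-38.5,0,0,0,1,0,24,-38.5,0,0,0,1,0,24,-38.5,0,0,0,1,0,24,-38.5,0,0,0,1,0,24,-38.5,0,0,0,1,0,24,-38.5,0,0,0,1,0,24,-38.5,0,0,0,1,0]

```text
time: 1.2
tool_pos: [0.3877, 0.2049, 0.2054]
ee_rot: [3.141, -0.0, 1.348]
wrist_force: [-0.0, -0.9, -0.2]
width: 0.0173
```

>>> send_rows:
  rows: [24,-38.5,0,0,0,0,0,24,-38.5,0,0,0,0,0,24,-38.5,0,0,0,0,0,24,-38.5,0,0,0,0,0,24,-38.5,0,0,0,0,0,24,-38.5,0,0,0,0,0,24,-38.5,0,0,0,0,0,24,-38.5,0,0,0,0,0]

```text
time: 2.2
tool_pos: [0.5798, -0.1031, 0.2052]
ee_rot: [-3.141, -0.0, 1.347]
wrist_force: [0.0, -0.2, -0.6]
width: 0.0003
```

>>> send_rows:
  rows: [0,0,-25,0,0,0,0,0,0,-25,0,0,0,0,0,0,-20,0,0,0,0,0,0,-20,0,0,0,0,0,0,-15,0,0,0,0,0,0,-10,0,0,0,0,0,0,0,0,0,0,0,0,0,0,0,0,0,0]

```text
time: 3.2
tool_pos: [0.5797, -0.1019, 0.0914]
ee_rot: [3.14, -0.0, 1.348]
wrist_force: [0.5, 0.2, -0.5]
width: 0.0005
```

```bash
cat > look.py <<'E'
from bench import *
from h import *
import sys
k=sys.argv[1]
S=snapshot("side");T=snapshot("top")
a=S["color"][150:270,200:380,::-1];b=T["color"][120:300,220:400,::-1]
cv2.imwrite(f"pics/s{k}.png",cv2.resize(a,None,fx=4.4,fy=4.4,interpolation=cv2.INTER_CUBIC))
cv2.imwrite(f"pics/t{k}.png",cv2.resize(b,None,fx=3.3,fy=3.3,interpolation=cv2.INTER_CUBIC))
o=get_obs();print(o["time"],o["tool_pos"],o["width"],o["wrist_force"])
E
python3 look.py 1
```

```text
3.3 [ 0.57982194 -0.10194707  0.09156987] 0.0005754123206920444 [-0.48639906 -0.67117046 -0.25710821]
```

View pics/s1.png

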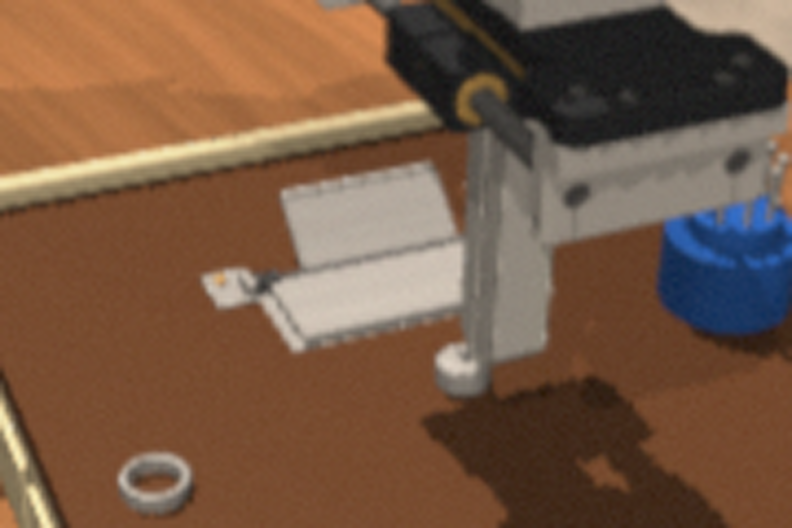

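View pics/t1.png

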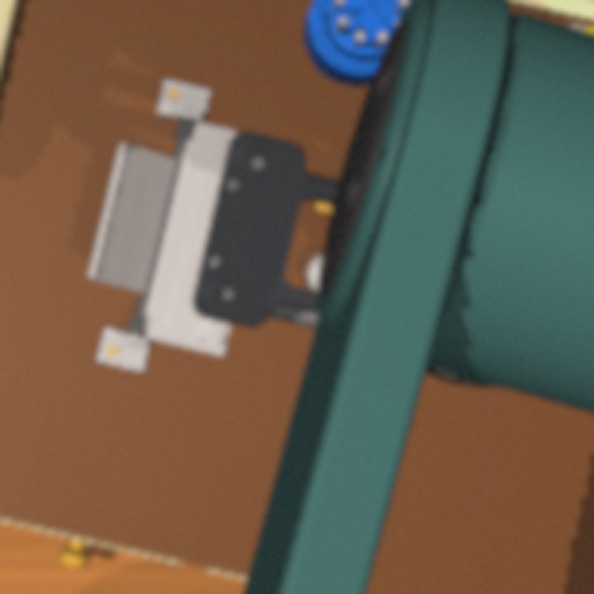

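>>> send_rows:
  rows: [0,0,-10,0,0,0,0,0,0,-8,0,0,0,0,0,0,-5,0,0,0,0,0,0,-3,0,0,0,0,0,0,0,0,0,0,0,1,4,0,0,0,0,0,1,4,0,0,0,0,0,0,0,0,0,0,0,0]

```text
time: 4.3
tool_pos: [0.5814, -0.0934, 0.0648]
ee_rot: [3.141, -0.0, 1.348]
wrist_force: [-0.3, 0.0, 0.3]
width: 0.0007
```

>>> send_rows:
  rows: [1,4,0,0,0,0,0,1,4,0,0,0,0,0,1,4,0,0,0,0,0,1,4,0,0,0,0,0,0.7,3,0,0,0,0,0,0.7,3,0,0,0,0,0,0,0,0,0,0,0,0,0,0,0,0,0,0,0]

```text
time: 5.3
tool_pos: [0.5865, -0.0718, 0.0644]
ee_rot: [-3.141, -0.0, 1.348]
wrist_force: [-0.5, -0.3, 0.2]
width: 0.0007
```

```bash
python3 look.py 2
```

```text
5.4 [ 0.58651919 -0.07183234  0.06443476] 0.0002750041747362087 [ 0.11869874 -0.4585784   0.01386977]
```

View pics/s2.png

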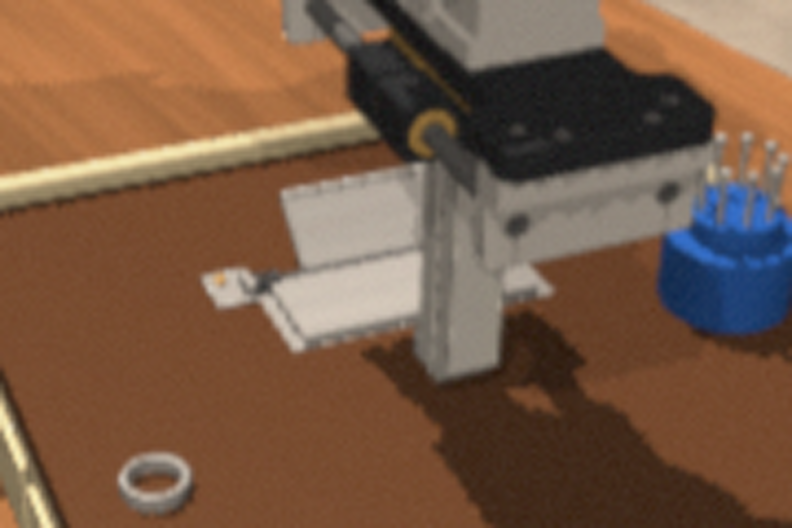

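>>> send_rows:
  rows: [0.7,3,0,0,0,0,0,0,0,0,0,0,0,0,-1,-4,0,0,0,0,0,-1,-4,0,0,0,0,0,0,0,15,0,0,0,0,0,0,20,0,0,0,0,0,0,20,0,0,0,1,-10,-40,0,0,0,0,1]

```text
time: 6.4
tool_pos: [0.5776, -0.1158, 0.1235]
ee_rot: [3.135, -0.001, 1.352]
wrist_force: [0.7, -0.7, 0.2]
width: 0.0169
```

```bash
python3 look.py 3
```

```text
6.5 [ 0.57541054 -0.11984467  0.12155831] 0.024592030157253187 [-0.30431343  0.67393919  0.25640261]
```

View pics/s3.png

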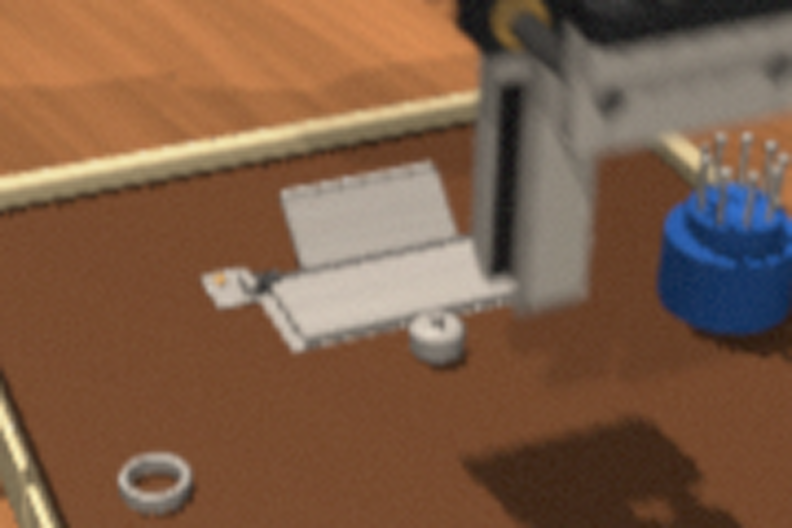

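View pics/t3.png

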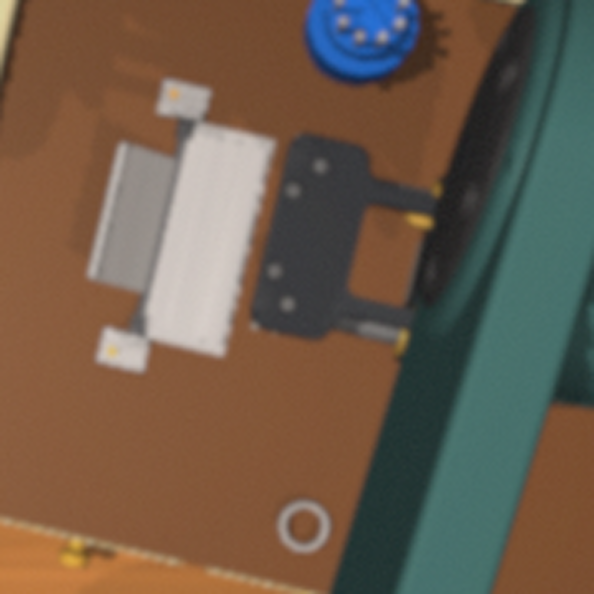

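```bash
cat >> h.py <<'E'
H=np.array([.6115,.0059]);Y=np.array([.2215,.9751]);X=np.array([.9751,-.2215])
def fr(p): d=np.array(p)-H; return np.round([d@X*1e3,d@Y*1e3],1)
def button(s,box,z):
    x0,x1,y0,y1=box
    hsv=cv2.cvtColor(s["color"],cv2.COLOR_RGB2HSV)[y0:y1,x0:x1]
    m=((hsv[...,1]<70)&(hsv[...,2]>90)).astype(np.uint8)
    n,l,st,c=cv2.connectedComponentsWithStats(m)
    return st[1:],[ (x0+a,y0+b, fr(onz(s,(x0+a,y0+b),z))) for a,b in c[1:]]
E
python3 - <<'E'
from bench import *
from h import *
S=snapshot("side")
print(button(S,(290,309,220,236),.0655))
sp=lambda x,y:(200+x/4.4-.39,150+y/4.4-.39)
print("flap edge left/right",fr(onz(S,sp(300,338),.0625)),fr(onz(S,sp(405,316),.0625)),"rim",fr(onz(S,sp(298,351),.06)))
print("hinge line",fr(onz(S,sp(290,272),.0625)),fr(onz(S,sp(465,238),.0625)))
print(fr(get_obs()["tool_pos"][:2]),get_obs()["width"])
E
```

```text
(array([[  0,   0,  19,  12, 150]], dtype=int32), [(np.float64(298.08666666666664), np.float64(224.75333333333333), array([ -6.8, -56.5]))])
flap edge left/right [-51.2 -39.3] [-10.7 -40.4] rim [-53.5 -43.2]
hinge line [-39.2   2.4] [32.6  0. ]
[  -7.6 -128.9] 0.02913918447025094
```

>>> send_rows:
  rows: [0,0,0,0,0,0,1,0,0,0,0,0,0,1,4.5,19.3,0,0,0,0,1,4.5,19.3,0,0,0,0,1,4.5,19.3,0,0,0,0,1,4.5,19.3,0,0,0,0,1,4.5,19.3,0,0,0,0,1,0,0,0,0,0,0,1]

```text
time: 7.55
tool_pos: [0.5981, -0.0185, 0.1195]
ee_rot: [-3.142, -0.0, 1.35]
wrist_force: [-0.4, -1.2, -0.7]
width: 0.0938
```

```bash
python3 look.py 4; python3 -c "
from bench import *
from h import *
print(fr(get_obs()['tool_pos'][:2]))"
```

```text
7.65 [ 0.59780389 -0.02024454  0.11942771] 0.09397981688901429 [ 0.11235903 -0.59243521 -0.52493881]
[ -7.6 -28.5]
```

View pics/s4.png

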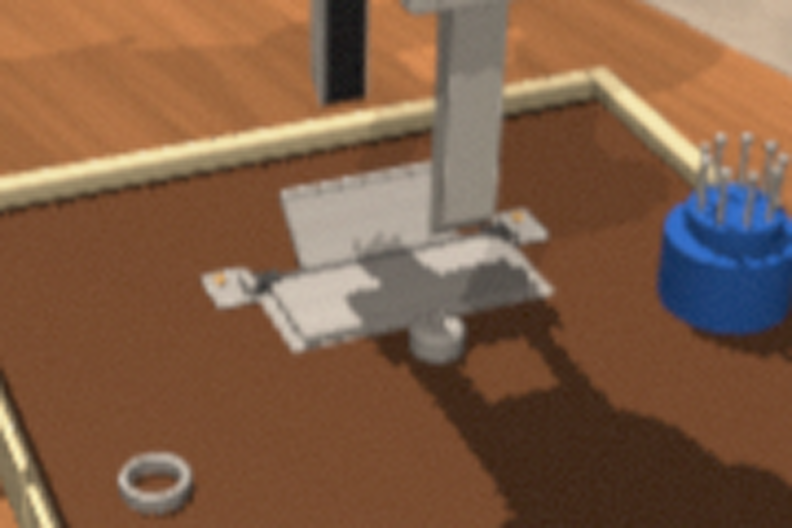

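View pics/t4.png

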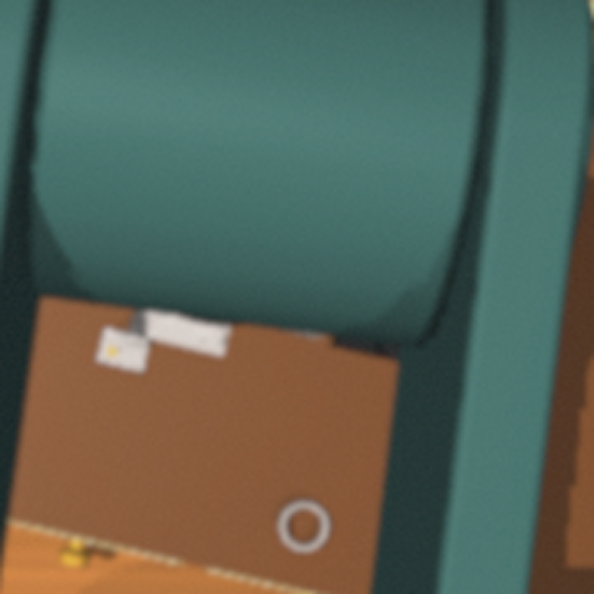

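```bash
python3 - <<'E'
from bench import *
from h import *
S=snapshot("side")
sp=lambda x,y:(200+x/4.4-.39,150+y/4.4-.39)
for p in [(433,231),(441,229),(495,220),(322,104),(365,100)]: print(p,fr(onz(S,sp(*p),.1194)))
print("button bottom-left/right/centre", [fr(onz(S,sp(*p),z)) for p,z in (((437,365),.06),((437,326),.071),((411,340),.0655),((464,335),.0655))])
o=get_obs();print(fr(o['tool_pos'][:2]),o["time"])
E
```

```text
(433, 231) [-16.6 -73.3]
(441, 229) [-13.6 -73.1]
(495, 220) [  5.8 -74.6]
(322, 104) [-17.9  23.4]
(365, 100) [-1.8 20.6]
button bottom-left/right/centre [array([-11. , -69.2]), array([ -7.9, -61.5]), array([-16.6, -58.9]), array([  2.2, -63. ])]
[ -7.5 -28.9] 7.7
```

```bash
python3 - <<'E'
from bench import *
from h import *
S=snapshot("side")
sp=lambda x,y:(200+x/4.4-.39,150+y/4.4-.39)
print("s2, TCP -81.3,-7.2 z .0644");
for p in [(437,382),(500,368),(415,362)]: print(p,fr(onz(S,sp(*p),.0644)))
print("s1, TCP -112 z .0916");
for p in [(487,364),(548,347)]: print(p,fr(onz(S,sp(*p),.0916)))
a=S["color"][150:270,200:380,::-1]
a=a[0:80,60:140]
cv2.imwrite("pics/z4.png",cv2.resize(a,None,fx=7,fy=7,interpolation=cv2.INTER_CUBIC))
E
```

```text
s2, TCP -81.3,-7.2 z .0644
(437, 382) [-17.8 -83.7]
(500, 368) [  6.1 -84.4]
(415, 362) [-20.  -70.2]
s1, TCP -112 z .0916
(487, 364) [ -14.8 -114. ]
(548, 347) [   8.1 -112.8]
```

View pics/z4.png

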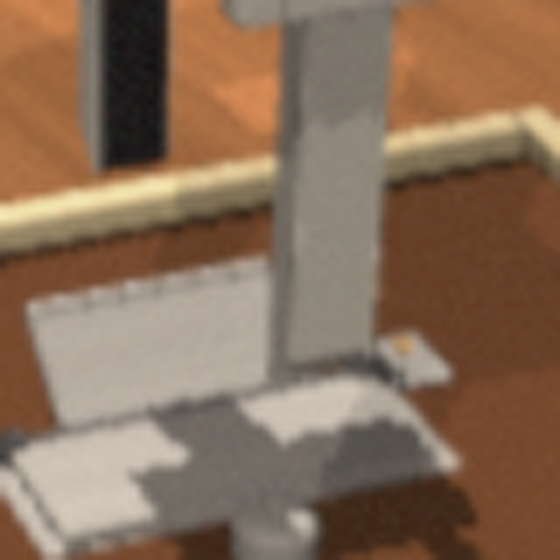

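>>> send_rows:
  rows: [-0.9,-4,0,0,0,0,1,0,0,-10,0,0,0,1,0,0,-10,0,0,0,1,0,0,-10,0,0,0,1,0,0,-5,0,0,0,1,0,0,0,0,0,0,1,0,0,0,0,0,0,1,0,0,0,0,0,0,1]

```text
time: 8.75
tool_pos: [0.5973, -0.0243, 0.0851]
ee_rot: [3.14, -0.0, 1.348]
wrist_force: [-0.3, -0.4, -0.4]
width: 0.0937
```

```bash
python3 look.py 5; python3 -c "
from bench import *
from h import *
print(fr(get_obs()['tool_pos'][:2]))"
```

```text
8.85 [ 0.59716731 -0.02427206  0.08495498] 0.09408813779406415 [ 0.08907567  0.65967464 -0.08136705]
[ -7.3 -32.6]
```

View pics/s5.png

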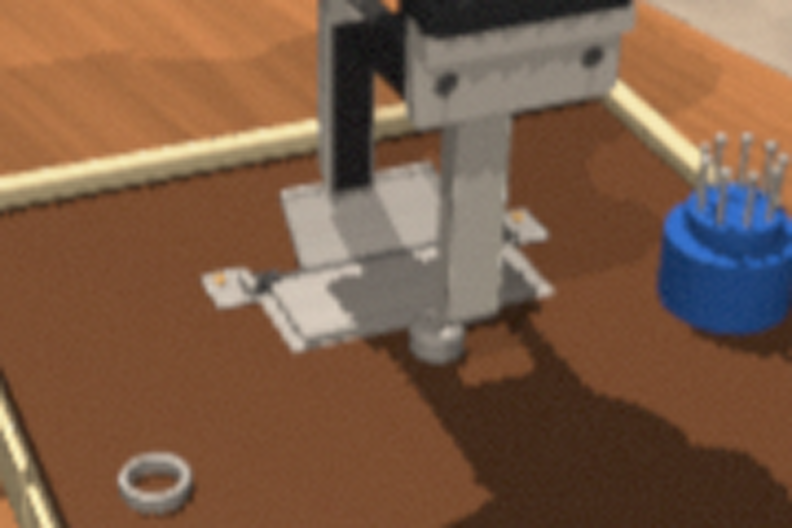

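```bash
python3 - <<'E'
from bench import *
from h import *
S=snapshot("side")
sp=lambda x,y:(200+x/4.4-.39,150+y/4.4-.39)
for p in [(443,324),(500,313),(330,194),(372,188)]: print(p,fr(onz(S,sp(*p),.085)))
a=S["color"][190:240,280:330,::-1]
cv2.imwrite("pics/z5.png",cv2.resize(a,None,fx=11,fy=11,interpolation=cv2.INTER_CUBIC))
E
```

```text
(443, 324) [-14.3 -79.4]
(500, 313) [  6.8 -80.6]
(330, 194) [-17.9  15.1]
(372, 188) [-1.3 13.4]
```

View pics/z5.png

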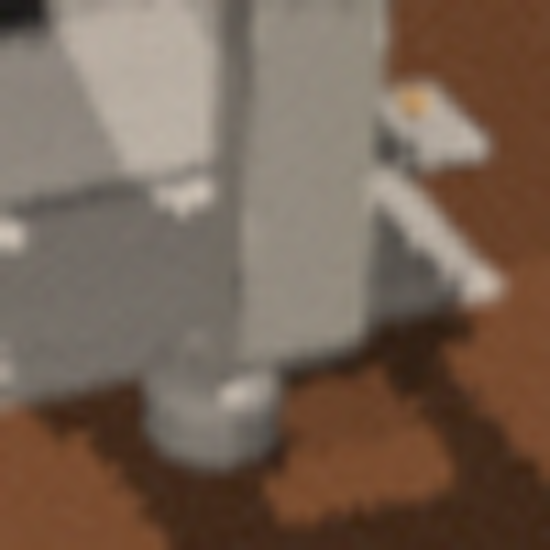

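>>> send_rows:
  rows: [0,0,-4,0,0,0,1,0,0,-4,0,0,0,1,0,0,-3,0,0,0,1,0,0,-3,0,0,0,1,0,0,-3,0,0,0,1,0,0,-2,0,0,0,1,0,0,0,0,0,0,1,0,0,0,0,0,0,1]

```text
time: 9.9
tool_pos: [0.5971, -0.0242, 0.0656]
ee_rot: [3.141, -0.0, 1.348]
wrist_force: [1.3, 1.8, 3.1]
width: 0.0939
```

```bash
python3 look.py 6; python3 -c "
from bench import *
from h import *
print(fr(get_obs()['tool_pos'][:2]))"
```

```text
10.0 [ 0.59705433 -0.02422373  0.06567328] 0.094341867297964 [1.68264235 2.14514142 3.44152387]
[ -7.4 -32.6]
```

View pics/s6.png

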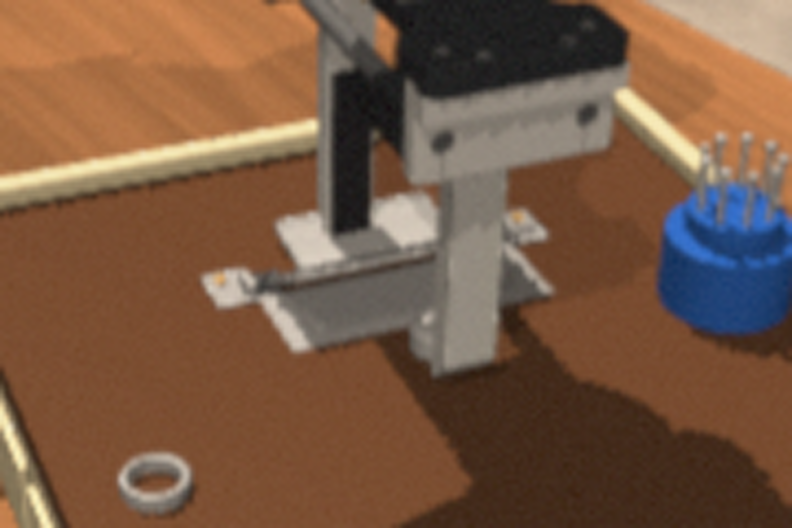

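>>> send_rows:
  rows: [0.4,1.7,0,0,0,0,0.963,0.4,1.7,0,0,0,0,0.926,0.4,1.7,0,0,0,0,0.889,0.4,1.7,0,0,0,0,0.852,0.4,1.7,0,0,0,0,0.815,0.4,1.7,0,0,0,0,0.778,0.4,1.7,0,0,0,0,0.741,0.4,1.7,0,0,0,0,0.704]

```text
time: 11.0
tool_pos: [0.6, -0.011, 0.0654]
ee_rot: [-3.141, 0.001, 1.348]
wrist_force: [-0.0, -2.8, 2.2]
width: 0.0666
```

```bash
python3 look.py 7; python3 -c "
from bench import *
from h import *
print(fr(get_obs()['tool_pos'][:2]))"
```

```text
11.1 [ 0.60002208 -0.01080678  0.06541298] 0.06642386565798375 [-0.03617788 -1.7730475   3.7018345 ]
[ -7.5 -18.8]
```

View pics/s7.png

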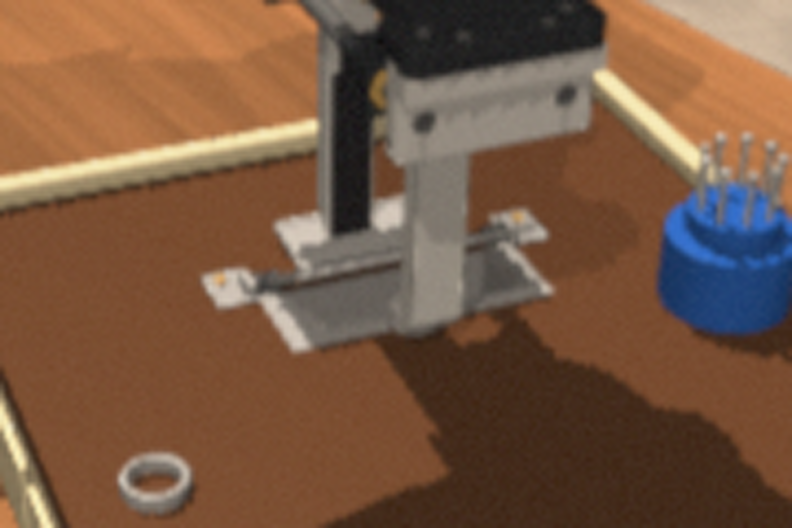

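```bash
python3 - <<'E'
from bench import *
from h import *
S=snapshot("side")
a=S["color"][195:240,270:330,::-1]
cv2.imwrite("pics/z7.png",cv2.resize(a,None,fx=12,fy=12,interpolation=cv2.INTER_CUBIC))
sp=lambda x,y:(200+x/4.4-.39,150+y/4.4-.39)
for p in [(400,330),(425,337),(465,320)]: print(p,fr(onz(S,sp(*p),.0654)),fr(onz(S,sp(*p),.06)))
E
```

```text
(400, 330) [-17.7 -51.7] [-14.4 -44.6]
(425, 337) [-11.1 -58.9] [ -7.8 -52. ]
(465, 320) [  6.7 -54.5] [ 10.2 -47.5]
```

View pics/z7.png

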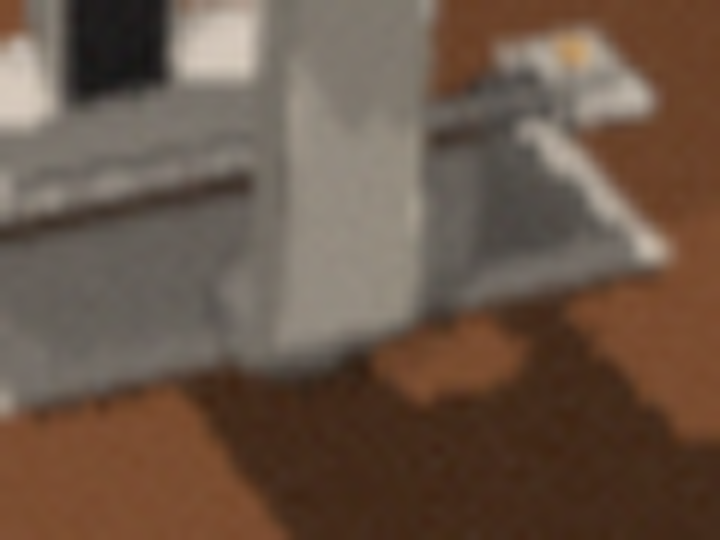

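>>> send_rows:
  rows: [0.4,1.7,0,0,0,0,0.667,0.4,1.7,0,0,0,0,0.63,0.4,1.7,0,0,0,0,0.593,0.4,1.7,0,0,0,0,0.556,0,0,0,0,0,0,0.556,0,0,0,0,0,0,0.556,0,0,0,0,0,0,0.556,0,0,0,0,0,0,0.556]

```text
time: 12.15
tool_pos: [0.6016, -0.0037, 0.0655]
ee_rot: [-3.141, -0.0, 1.348]
wrist_force: [-0.7, -1.3, 3.0]
width: 0.0522
```

```bash
python3 look.py 8; python3 - <<'E'
from bench import *
from h import *
print(fr(get_obs()['tool_pos'][:2]))
S=snapshot("side")
a=S["color"][195:240,270:330,::-1]
cv2.imwrite("pics/z8.png",cv2.resize(a,None,fx=12,fy=12,interpolation=cv2.INTER_CUBIC))
E
```

```text
12.25 [ 0.60165588 -0.00366473  0.06548113] 0.05215567709583341 [-0.46579244 -0.66818499  2.17765334]
[ -7.5 -11.5]
```

View pics/z8.png

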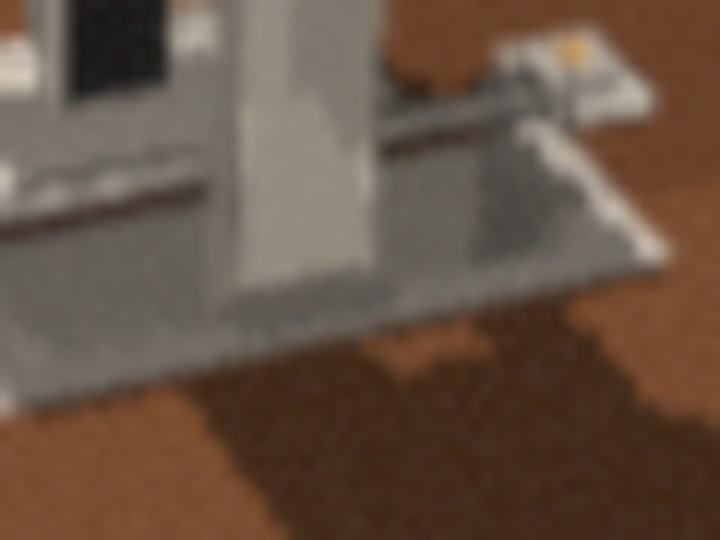

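>>> send_rows:
  rows: [-0.4,-1.7,0,0,0,0,0.593,-0.4,-1.7,0,0,0,0,0.63,-0.4,-1.7,0,0,0,0,0.667,-0.4,-1.7,0,0,0,0,0.704,-0.4,-1.7,0,0,0,0,0.741,-0.4,-1.7,0,0,0,0,0.778,-0.4,-1.7,0,0,0,0,0.815,-0.4,-1.7,0,0,0,0,0.852]

```text
time: 13.3
tool_pos: [0.5986, -0.0175, 0.0656]
ee_rot: [3.141, -0.0, 1.348]
wrist_force: [0.5, 1.9, 3.3]
width: 0.08
```

```bash
python3 look.py 9; python3 - <<'E'
from bench import *
from h import *
print(fr(get_obs()['tool_pos'][:2]))
S=snapshot("side")
a=S["color"][190:240,255:330,::-1]
cv2.imwrite("pics/z9.png",cv2.resize(cv2.convertScaleAbs(a,alpha=1.5),None,fx=10,fy=10,interpolation=cv2.INTER_CUBIC))
E
```

```text
13.4 [ 0.59853639 -0.01764109  0.06556538] 0.07968349006993947 [-0.44297764  0.8820169   2.84517378]
[ -7.4 -25.8]
```

View pics/z9.png

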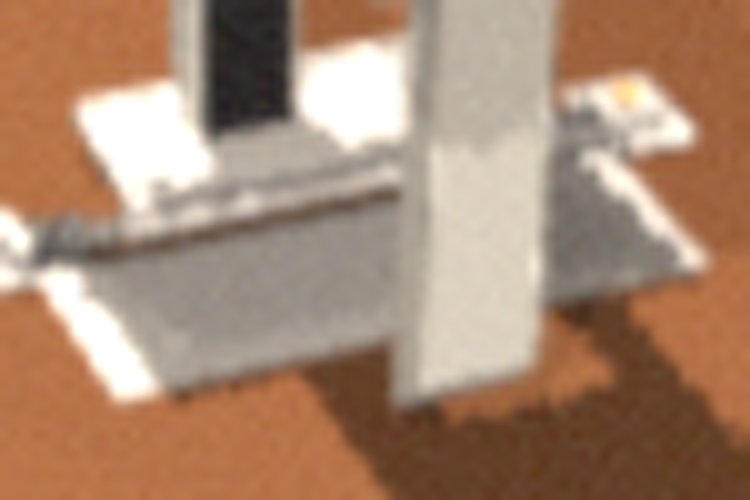

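View pics/t9.png

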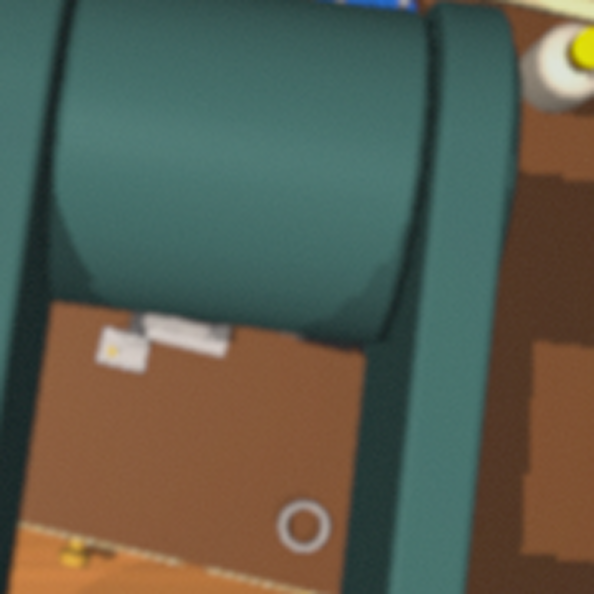

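>>> send_rows:
  rows: [0,0,3,0,0,0,0.852,0,0,4,0,0,0,0.852,0,0,5,0,0,0,0.852,0,0,8,0,0,0,0.852,0,0,25,0,0,0,0.852,0,0,30,0,0,0,0.852,0,0,30,0,0,0,0.852,0,0,30,0,0,0,0.852]

```text
time: 14.45
tool_pos: [0.5983, -0.0168, 0.2016]
ee_rot: [-3.141, -0.001, 1.348]
wrist_force: [0.3, -0.5, 0.3]
width: 0.0806
```

>>> send_rows:
  rows: [-24,38.5,0,0,0,0,0.852,-24,38.5,0,0,0,0,0.852,-24,38.5,0,0,0,0,0.852,-24,38.5,0,0,0,0,0.852,-24,38.5,0,0,0,0,0.852,-24,38.5,0,0,0,0,0.852,-24,38.5,0,0,0,0,0.852,-24,38.5,0,0,0,0,0.852]

```text
time: 15.45
tool_pos: [0.4052, 0.292, 0.2008]
ee_rot: [-3.141, -0.001, 1.348]
wrist_force: [1.0, -0.3, 0.3]
width: 0.0804
```

```bash
python3 look.py 10; python3 - <<'E'
from bench import *
from h import *
for n in("side","top"): cv2.imwrite(f"pics/{n}_end.png",snapshot(n)["color"][:,:,::-1])
E
```

```text
15.55 [0.40384445 0.29384717 0.20082577] 0.08025012532473351 [-0.36739038  0.05021626 -0.3870626 ]
```

View pics/s10.png

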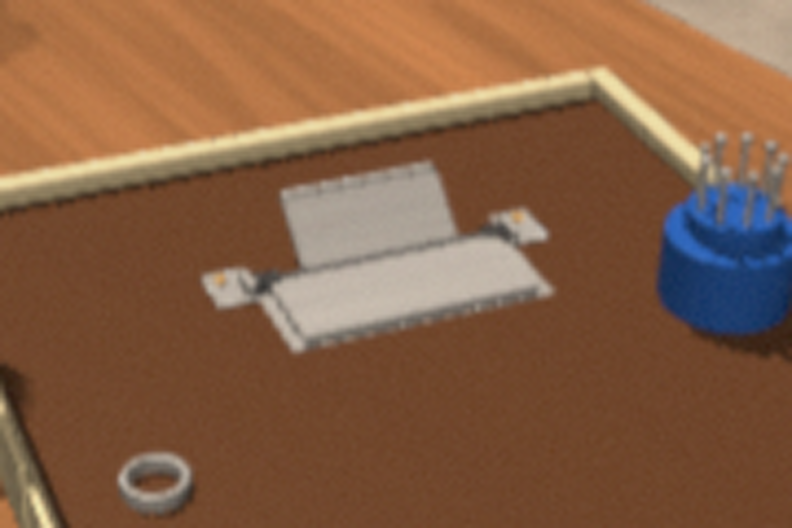

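View pics/top_end.png

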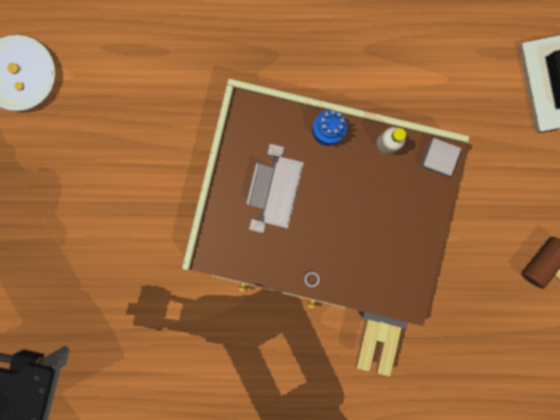

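Both views show the bench top clear. The button is gone and the flap is shut, with its free edge on the same pixels as at the start. The burs (330,127), bottle (393,140), block (441,157) and ring (312,280) are where they were.

```bash
python3 -c "
from bench import *
print(close_job())"
```

```text
the job is handed in; nothing more can be done
None
```

The casting button appears to be in the scrap well and the flap is shut; I handed the job in at about 15.7 s of the 51 s allowed.

**What I did:** With the fingers shut, I pushed the button up to just short of the flap. I then pressed the thumb plate down with one fingertip, at about 3 N on the wrist. While holding the flap open, I closed the other finger in to push the button about 23 mm, past the well's edge. Finally I backed that finger off, lifted the hand so the flap sprang shut, and moved it clear.

**Last checks:**
- **Button:** it is no longer on the bench top in either picture. I could not see into the well, so that it dropped in is inferred from the push distance and its absence.
- **Flap:** it lies shut exactly as at the start.
- **Ring, bottle, bur stand and steel block:** all sit at their starting pixels.

**Disagreement:** the edge of the pushing finger's back measured up to about 14 mm off what the given finger size predicts. I put that down to a chamfered tip, and left extra clearance behind the button before lowering the hand.

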